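Unload a bushing from a left-hand-threaded spindle stand

TASK

Take the measured bushing off the leaning spindle: its clamp knob has a LEFT-HAND thread, so loosen it clockwise by about half a turn until its collar is clear of the slotted C-washer, then draw the washer off by its lug and lay it flat in the parts tray. After that lift the bushing off over the knob and set it down gently, upright, on the free end of the rubber mat beside the finished bushing. Leave the knob loosened and the other things on the bench where they are.

Things in the scene. Friction and masses are not known exactly. Their poses are not given: they have to be found in the camera images.
- stand: Grey cast spindle stand bolted to the bench, base 150 x 112 x 14 mm (fixed). Origin under the middle of the base; x points away from the operator (roughly away from the robot), z up. Between its two cheeks a spindle leans 30 degrees from vertical towards its -x side.
- spindle_nose (a point): Middle of the spindle's flange face, on which the bushing stands; z points up along the leaning spindle axis, x uphill in the plane of the flange. Flange 76 mm across; a locating spigot 41 mm across stands 7 mm proud and centres the bushing; a 14 mm threaded stud runs on to 118 mm from the face. Lift the bushing 125 mm or more along z before moving it aside or tilting it.
- clamp_knob (a joint): Turn of the clamp knob in rad: 0 = tight, grows when turned CLOCKWISE seen from above (left-hand thread), up to 9.4. The knob climbs 8 mm per turn along the spindle (it stays on the stud). It starts at 0 to 0.25; turning it takes about 0.12 N m. Its collar sits 1.8 mm deep in the washer's counterbore and is clear of it from about 1.5 rad; half a turn leaves 2 mm of play.
- knob_grip (a point): Grip point of the dark four-lobed clamp knob, on its axis, 22 mm above the washer's upper face when tight and 4.5 mm below the knob's top; turns and climbs with the knob. z points up along the spindle; the flats lie along its x and y (27 mm across flats, 34 mm over corners, 23.5 mm tall). Tight, its x stands 45 degrees anticlockwise from uphill (seen from above), less the turn.
- c_washer: Loose bright steel slotted C-washer, 60 mm across, 7 mm thick, 110 g, clamped between knob and bushing. Origin: centre of its underside, on the spindle axis. A 16 mm slot runs from the centre out through its -x rim, so it is drawn off towards its +x (uphill), where it has a pull lug. Counterbore 27 mm across, 2.2 mm deep, on top.
- washer_lug (a point): Grip point of the washer's upright pull lug: 43 mm from the washer's centre along its +x, 20 mm above its underside. The lug is 12 mm thick along the washer's y, 14 mm along x and 27 mm tall from the underside. Axes as the washer's (z up along the spindle, x uphill).
- washer_seat (a point): Where the washer's origin is while it is clamped: on the spindle axis, 74 mm above the flange face (the bushing's upper face).
- bushing: Measured aluminium bushing on the spindle, loose, 74 mm tall, about 0.27 kg. Its upper 11 mm is a land 58 mm across: grip it there only, with the fingertips (below the land it is ribbed and up to 70 mm across). Bore 44 mm. Origin: centre of its foot; z along its axis. Its foot is flat.
- tray: Shallow open parts tray, loose, 88 (x) x 130 (y) x 28 mm, walls and floor 2 mm. Origin: centre of its underside, z up. It and the mat lie left and right of the stand, either way round.
- mat: Black ribbed rubber mat fixed on the bench, 140 (x) x 200 (y) x 4 mm. Origin: centre of its underside. The finished bushing stands 50 to 60 mm from its middle towards its +y end; the -y end is free.
- done_bushing: Finished bushing of the same shape (70 mm across, 74 mm tall) standing upright on the mat, loose. Origin: centre of its foot. Leave it there.
- setting_master: Dark stepped setting master ring, 56 mm across, 53 mm tall, standing behind the work on the right; origin under its centre. Leave it.
- setting_block: Upright steel setting block 12 x 36 x 78 mm, loose; origin under its centre. Leave it.
- mike: Outside micrometer 44 x 132 x 16 mm lying at the front of the bench; origin under its centre. Leave it.
- plug_gauge: Double-ended plug gauge 112 x 27 x 24 mm lying behind on the left, loose; origin under its centre. Leave it.
- test_weight: Brass knobbed test weight 28 mm across, 45 mm tall, standing on the left, loose; origin under its centre. Leave it.
- slip_block: Small steel slip gauge block 20 x 35 x 10 mm lying to the right of the stand, loose; origin under its centre. Leave it.

How it is judged (in metres and radians):
On the way, in this order (a step that is already met when the one before it is completed fails the run):
1. the clamp knob is loosened clockwise by 2.2 rad or more (value of joint clamp_knob above 2.2 rad), for 0.2 s.
2. the C-washer is drawn off the stud (40 mm or more from its seat) (distance between c_washer and washer_seat above 0.04 m), for 0.1 s.
3. the C-washer lies flat on the floor of the tray (x of c_washer in the frame of tray between -0.042 and 0.042 m and y of c_washer in the frame of tray between -0.063 and 0.063 m and z of c_washer in the frame of tray below 0.008 m and angle between c_washer's own z axis and vertical below 0.1 rad), for 0.2 s.
4. the bushing is lifted off the spindle (distance between bushing and spindle_nose above 0.115 m), for 0.1 s.
At the end, for the whole second after the job is handed in: The knob is still loosened by at least 2.2 rad. The C-washer lies flat (within 6 degrees) on the floor of the tray with its centre inside the tray. The bushing stands upright (within 3.5 degrees) with its whole foot on the mat (5 mm over the edge allowed), at rest and let go (all of step 3 and value of joint clamp_knob above 2.2 rad and x of bushing in the frame of mat between -0.04 and 0.04 m and y of bushing in the frame of mat between -0.07 and 0.07 m and z of bushing in the frame of mat between 0.001 and 0.008 m and angle between bushing's own z axis and vertical below 0.06 rad and linear speed of each of bushing, c_washer below 0.02 m/s); the robot touches nothing.
It fails at once if one of the other things on the bench (finished bushing, setting block, slip gauge, plug gauge, test weight) is moved by more than 20 mm (distance of any of done_bushing, setting_block, plug_gauge, slip_block, test_weight from where it was at the start of the episode above 0.02 m).
It fails at once if the bushing is dropped on the mat, or the C-washer into the tray (it comes down the last 15 mm faster than 0.4 m/s) ((z of bushing in the frame of mat below 0.015 m and linear speed of bushing above 0.4 m/s) or (z of c_washer in the frame of tray below 0.015 m and linear speed of c_washer above 0.4 m/s)).
It also fails if it takes over 72 s, if anything falls off the work surface, if the arm or the gripper's body presses on something with over 40 N, if the wrist force passes 120 N, or if a joint passes its speed limit or range.

ROBOT

A 6-joint arm with a two-finger parallel gripper is mounted at the origin on a cart in front of the work surface, level with it; the furniture and walls round the work are solid. World frame = base frame: x ahead of the robot, y to its left, z up, the work surface at z = 0. Lengths are in m, angles in degrees, forces in N, time in s.
With the tool pointing down it reaches from about 0.4 to 0.825 m from the base axis. Payload 7 kg.
Tool frame: the origin (TCP) lies between the finger pads; the fingertips stand 25 mm ahead of it and the grasp point (between the pads) lies 6 mm ahead of it; z points along the fingers, y is the line along which they close (so a half turn about z gives the same grasp; the last joint's range is limited). The gripper opens to 88 mm and grips with 3 to 60 N. Pads are 19 mm wide; open, the fingers measure 130 mm over their backs; the gripper's body (78 mm by 193 mm) begins 47 mm behind the grasp point.
Start: joints at [87.726, 20.546, 0.682, 0, -70.136, -16.507], TCP at [0.217, 0.639, 0.216] pointing down, gripper open.
Joint ranges: [-176.03, 176.03], [-82.01, 121.73], [-58.28, 71.71], [-173.87, 95.51], [-174.79, -0.11], [-173.66, 173.66]. Speed limits (degrees/s): [136.94, 136.94, 172.46, 180, 180, 180].

INTERFACE

Orientations are given as [roll, pitch, yaw] about the fixed x, y, z axes, in that order (R = Rz(yaw) Ry(pitch) Rx(roll)).
In Python, from plant import r gives the robot as it stands.
- The arm moves only by the shell command python3 -m crank 'ROWS' [FORCE]. ROWS is JSON, a list of rows, each a list of 3 entries, a list of its own where there are three numbers: the turn, a rotation vector about the tool's x, y, z in degrees, then the shift along the tool's x, y, z in cm, then the closure, from -1 (fully open) to 1 (shut). In form: [[[wx, wy, wz], [dx, dy, dz], fingers], ...]. A call has 1 to 8 rows; each row shifts and turns the commanded pose from where the row before left it, along the tool's axes as they then stand; what a row does not reach is not made up. A row lasts 1/10 s, in which the tool goes at most 50 mm and 8.59 degrees, less where a joint would pass 70% of its speed; a pose out of reach is approached as far as the arm can. A call with a gripper value outside its range is refused whole. The fingers move at their own pace and stop on an object; FORCE is the grip in N (left out, the last holds). Time passes only in rows, so rows that do not move let the fingers close. It gives the time, the measured TCP pose, the force, the opening and the grip force at its end, in the units of the state.
- r.get_state(): the state, without advancing time (a new reading comes with each control period).
- r.capture(name): name is "side" or "top"; returns a dict with "color" (420x560x3 uint8, red, green, blue), "range_z" (420x560 float32, m along the optical axis (not along the pixel's ray), 0 where there is no reading), "intrinsics" (3x3 intrinsics, pixels), "world_from_camera" (4x4, takes a point from camera to world coordinates). Camera axes: x right, y down, z forward; pixel columns grow to the right and rows downward; lengths in m; the calibration is good to about 2 mm. A picture is of the moment at which its call begins.
- r.close_job(): hands the job in; it is judged then, once.
The state is a dict: "time_s": time; "joints": joint angles; "qd": joint speeds; "joint_torque": joint torques, N m; "tcp_pos": TCP position; "eef_rot": TCP orientation; "contact_force": force on the tool from outside, world axes, zero at the start; "moment": the same for the moment, N m; "gripper_width": finger opening in m; "gripper_force": force on a finger pad.
Only numpy, scipy, OpenCV 4.12 (cv2) and the standard library are available. Lean on these libraries where they do the work, as an engineer would, in place of code of your own. Each camera call takes 0.05 s, during which the arm holds its last target. There are 200 camera calls.

## Working session

There is one attempt and no reset: what is moved stays moved. The work goes in short steps, Python scripts to look and compute and a shell command to move; the robot and the scene stay as the last step left them, time stands still between calls to the robot, and variables do not carry over. Pictures are saved under pics/ and viewed, at most 10 in all, crops included, and the job is handed in when it is done.

```bash
ls; mkdir -p pics; python3 - <<'E'
from plant import r
import cv2,numpy as np
print(r.get_state())
for n in("top","side"):
    c=r.capture(n); cv2.imwrite(f"pics/{n}0.png",c["color"][:,:,::-1]); np.savez(f"{n}0.npz",**c)
    print(n,c["intrinsics"],c["world_from_camera"])
E
```

```text
pics
{'time_s': 0.0, 'joints': array([ 8.77257314e+01,  2.05906102e+01,  6.33648570e-01, -2.21749680e-02,
       -7.01357581e+01, -1.65067257e+01]), 'qd': array([-0.05027379, -0.10936401,  0.02399992,  0.05657344, -0.05152814,
       -0.05759049]), 'joint_torque': array([-9.24944325e-04, -5.82721531e+01,  2.93044871e+01,  6.99722081e+00,
        6.80449579e-03, -1.75606833e-04]), 'tcp_pos': array([0.21716969, 0.63856626, 0.2146246 ]), 'eef_rot': array([ 1.79905178e+02, -6.36033215e-03, -1.87885408e+01]), 'contact_force': array([0.55550904, 0.4190746 , 0.1554871 ]), 'moment': array([-0.03866662,  0.00031974,  0.01287743]), 'gripper_force': 0.0, 'gripper_width': 0.08782887803461935}
top [[416.15541307   0.         272.6720579 ]
 [  0.         416.15541307 211.80961025]
 [  0.           0.           1.        ]] [[ 0.00682048 -0.99694078  0.07786242  0.45118033]
 [-0.9999307  -0.00605229  0.01009773  0.03712034]
 [-0.0095956  -0.07792589 -0.99691298  1.15542864]
 [ 0.          0.          0.          1.        ]]
side [[471.35380838   0.         285.17662525]
 [  0.         471.35380838 211.05464201]
 [  0.           0.           1.        ]] [[ 0.88792551 -0.28050071  0.364565    0.16430162]
 [-0.45980863 -0.56333367  0.68646281 -0.63980617]
 [ 0.01281843 -0.77715798 -0.62917499  0.7751616 ]
 [ 0.          0.          0.          1.        ]]
```

View pics/top0.png

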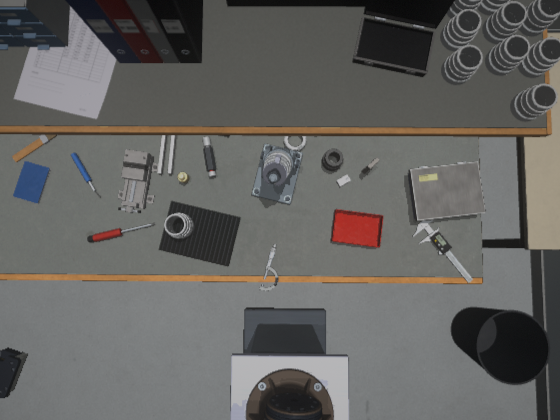

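View pics/side0.png

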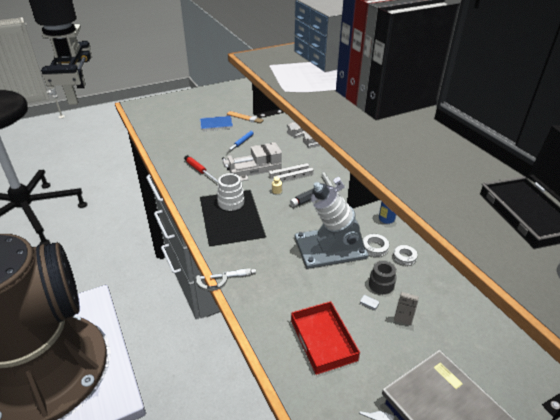

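Top view: the stand is at about (275,172), the tray at (357,229), the mat at (200,233) with the finished bushing at (178,226). The slip block is at (344,181), the master at (332,160) and the mike at (270,265). I'll measure these next.

```bash
cat > h.py <<'E'
import numpy as np,cv2
from scipy.spatial.transform import Rotation as R
def cloud(c):
    d=c["range_z"];K=c["intrinsics"];T=c["world_from_camera"]
    v,u=np.mgrid[:d.shape[0],:d.shape[1]]
    p=np.stack([(u-K[0,2])/K[0,0]*d,(v-K[1,2])/K[1,1]*d,d],-1)
    w=p@T[:3,:3].T+T[:3,3]; w[d==0]=np.nan
    return w
def proj(c,P):
    T=c["world_from_camera"];q=(np.atleast_2d(P)-T[:3,3])@T[:3,:3];return (q@c["intrinsics"].T)[:,:2]/q[:,2:]
E
python3 - <<'E'
from h import *
cs={n:dict(np.load(f"{n}0.npz")) for n in("top","side")}
for n,c in cs.items():
    w=cloud(c);hsv=cv2.cvtColor(c["color"],cv2.COLOR_RGB2HSV);z=w[...,2]
    red=(hsv[...,0]%170<6)&(hsv[...,1]>150)&(w[...,0]>.25)&(w[...,0]<.8)&(w[...,1]<0)&(w[...,1]>-.5)
    print(n,'bench z',np.nanmedian(z[(w[...,0]>.35)&(w[...,0]<.55)&(abs(w[...,1]+.02)<.1)]))
    blk=(hsv[...,2]<60)&(abs(z)<.015)&(w[...,0]>.3)&(w[...,0]<.65)&(w[...,1]>.05)&(w[...,1]<.4)
    for nm,m in(("tray",red),("mat",blk)):
        m=cv2.morphologyEx(m.astype('uint8'),cv2.MORPH_CLOSE,np.ones((3,3)))
        k,l,s,_=cv2.connectedComponentsWithStats(m);i=1+s[1:,4].argmax();P=w[l==i];P=P[~np.isnan(P[:,0])]
        print(n,nm,len(P),cv2.minAreaRect((P[:,:2]*1000).astype('float32')),np.percentile(P[:,2],[2,50,98]))
    # done bushing top
    m=(z>.06)&(z<.09)&(w[...,0]>.35)&(w[...,0]<.62)&(w[...,1]>.1)&(w[...,1]<.4)
    if m.any():print('done',cv2.minAreaRect((w[m][:,:2]*1000).astype('float32')))
    m=(abs(z-.014)<.004)&(w[...,0]>.45)&(w[...,0]<.75)&(abs(w[...,1]-.03)<.11)
    P=w[m];print('base',len(P),cv2.minAreaRect((P[:,:2]*1000).astype('float32')))
    m=(z>.03)&(w[...,0]>.42)&(w[...,0]<.72)&(abs(w[...,1]-.03)<.09)
    P=w[m];print('hi',len(P),P[P[:,2].argsort()[-8:]].round(3).tolist())
    np.save(f"st_{n}.npy",P)
t=cs["top"]["color"][100:300,150:410,::-1];s=cs["side"]["color"][165:275,280:400,::-1]
cv2.imwrite("pics/z.png",np.hstack([cv2.resize(t[25:115,80:170],(400,400),interpolation=2),cv2.resize(s[:,:110],(400,400),interpolation=2)]))
E
```

```text
top bench z -0.0001871995052447062
top tray 1506 ((497.2332763671875, -180.25692749023438), (129.6798095703125, 86.25823974609375), 82.77302551269531) [-0.0021477   0.00256432  0.02883983]
top mat 2926 ((480.4637451171875, 252.18893432617188), (199.28123474121094, 138.28286743164062), 76.6528549194336) [-0.00091841  0.00379419  0.00796329]
done ((501.279296875, 302.51934814453125), (57.54911804199219, 61.1065673828125), 47.11516189575195)
base 1016 ((611.3050537109375, 47.2196044921875), (111.72340393066406, 308.0895080566406), 76.2725601196289)
hi 1477 [[0.653, 0.04, 0.202], [0.653, 0.042, 0.202], [0.653, 0.035, 0.202], [0.651, 0.033, 0.202], [0.651, 0.04, 0.203], [0.646, 0.038, 0.203], [0.651, 0.035, 0.204], [0.648, 0.033, 0.205]]
side bench z -0.0020391677162355792
side tray 2964 ((495.10382080078125, -183.66549682617188), (133.16758728027344, 89.14242553710938), 83.22186279296875) [-0.00207296  0.00148552  0.02677149]
side mat 2189 ((477.87701416015625, 247.62100219726562), (201.11573791503906, 137.0072784423828), 76.86304473876953) [-0.00137136  0.00184861  0.00484422]
done ((537.4274291992188, 340.6504821777344), (178.4539794921875, 56.101158142089844), 47.94270324707031)
base 1316 ((612.5362548828125, 43.732383728027344), (112.84811401367188, 309.6623229980469), 74.87212371826172)
hi 2700 [[0.646, 0.031, 0.199], [0.648, 0.034, 0.199], [0.648, 0.03, 0.199], [0.65, 0.037, 0.2], [0.648, 0.038, 0.2], [0.651, 0.035, 0.2], [0.651, 0.039, 0.201], [0.649, 0.032, 0.201]]
```

View pics/z.png

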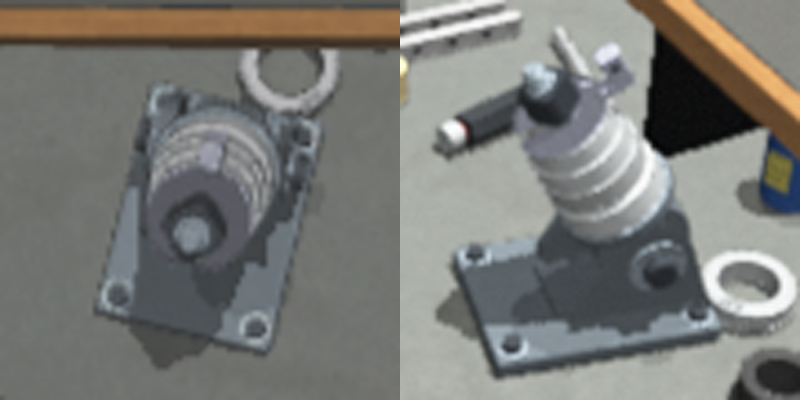

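The crops show the knob and stud leaning towards the robot with the lug uphill. The base yaw is about -14°. Next I fit the spindle profile to the point clouds, with the tilt fixed at 30°.

```bash
cat >> h.py <<'E'
def axes(yaw):
    z=np.array([-.5,0,3**.5/2]);x=np.array([3**.5/2,0,.5]);Rz=R.from_euler('z',yaw,degrees=True).as_matrix()
    z=Rz@z;x=Rz@x;return np.stack([x,np.cross(z,x),z],1)
E
python3 - <<'E'
from h import *
from scipy.optimize import least_squares
prof=np.array([[38,-6],[38,0],[34,0],[34,62],[29,63],[29,74],[30,74],[30,81],[14,81],[15.5,84],[15.5,107],[7,107.5],[7,118],[0,118]])/1e3
A,B=prof[:-1],prof[1:]
def dist(q):
    d=(B-A);t=np.clip(((q[:,None]-A)*d).sum(-1)/(d*d).sum(-1),0,1);return np.linalg.norm(q[:,None]-A-t[...,None]*d,axis=-1).min(1)
def f(p,P):
    l=(P-p[:3])@axes(p[3]);q=np.stack([np.hypot(l[:,0],l[:,1]),l[:,2]],1);return np.minimum(dist(q),.012)
t,s=np.load("st_top.npy"),np.load("st_side.npy")
for nm,P in(("top",t),("side",s),("both",np.vstack([t,s]))):
    P=P[P[:,2]>.06]
    best=None
    for dx in(-.02,0.02):
     for dz in(-.015,.015):
      o=least_squares(f,[.69+dx,.025,.1+dz,-14],args=(P,),loss='soft_l1',f_scale=.002,x_scale=[.01,.01,.01,5],diff_step=1e-4)
      if best is None or o.cost<best.cost:best=o
    print(nm,best.x.round(4),best.cost*1e6/len(P),np.median(f(best.x,P)))
    M=axes(best.x[3]);print(' grip',best.x[:3]+M[:,2]*.103,'lug',best.x[:3]+M@[.043,0,.094])
    l=(P-best.x[:3])@M; k=(l[:,2]>.088)&(l[:,0]>.034);print(' lugpts',k.sum(),np.median(l[k],0),l[k].min(0),l[k].max(0))
c=dict(np.load("top0.npz"));w=cloud(c)
for v in(105,118,128,133,137,142):print(v,w[v,230].round(3),w[v,300].round(3))
# base yaw by edge crop
hsv=cv2.cvtColor(c["color"],cv2.COLOR_RGB2HSV)
z=w[...,2];m=(z>.009)&(w[...,0]>.5)&(w[...,0]<.72)&(abs(w[...,1]-.03)<.09)
P=w[m];P=P[P[:,2]<.02];print(cv2.minAreaRect((P[:,:2]*1000).astype('float32')))
E
```

```text
top [  0.6639   0.0347   0.0857 -14.0649] 9.66206208117245 0.003864418328453717
 grip [0.61398602 0.04717992 0.17490173] lug [0.65447382 0.03703645 0.1886075 ]
 lugpts 43 [ 0.0462827  -0.00072762  0.10609021] [ 0.0359454  -0.00642546  0.0880709 ] [0.05010502 0.00488457 0.1104984 ]
side [  0.6619   0.0325   0.0837 -14.4653] 9.2479988342003 0.0033045246539146725
 grip [0.61205271 0.04537214 0.1729389 ] lug [0.65246864 0.03494602 0.18664467]
 lugpts 70 [ 0.04237771 -0.00554848  0.10070694] [ 0.03501045 -0.01008988  0.08826993] [0.04942175 0.00426317 0.10886214]
both [  0.6624   0.0332   0.0849 -13.8701] 9.509993612785937 0.003677662396287148
 grip [0.61241112 0.04557493 0.17408184] lug [0.65293317 0.03556915 0.18778761]
 lugpts 109 [ 0.04365759 -0.00370615  0.10464765] [ 0.03496966 -0.01072262  0.08820413] [0.05151755 0.00671695 0.11064582]
105 [0.778 0.149 0.198] [ 0.779 -0.016  0.196]
118 [0.748 0.149 0.195] [ 0.748 -0.016  0.195]
128 [0.723 0.148 0.198] [ 0.723 -0.016  0.198]
133 [0.713 0.149 0.189] [ 0.713 -0.016  0.191]
137 [ 0.754  0.171 -0.003] [ 0.754 -0.027 -0.002]
142 [ 0.739  0.171 -0.003] [ 0.74  -0.027 -0.001]
((652.5715942382812, 37.19060134887695), (111.81072998046875, 159.24696350097656), 76.24828338623047)
```

Both views agree to 2 mm and the sizes check out: base 112 mm wide, mat 199x138, tray 130x86, knob reach 0.61 m. The shelf edge is at x≈0.713, z≈0.198. I write a planning helper and compute the first approach.

```bash
cat >> h.py <<'E'
N0=np.array([.6629,.0337,.0849]); YAW=-13.9; M=axes(YAW)
def sp(x,y,z): return N0+M@np.array([x,y,z])          # spindle frame point (m)
def tool(alpha):                                       # tool down the spindle, y at alpha acw from uphill
    a=np.radians(alpha);y=M@[np.cos(a),np.sin(a),0];z=-M[:,2];return np.stack([np.cross(y,z),y,z],1)
def plan(grasp,Rt,s=None,back=.006):
    """shift (cm) in present tool axes, turn (deg rotvec, tool axes), and shift in target axes"""
    if s is None:
        from plant import r; s=r.get_state()
    p=np.array(s["tcp_pos"]);Rc=R.from_euler('xyz',s["eef_rot"],degrees=True).as_matrix()
    t=grasp-back*Rt[:,2]
    w=R.from_matrix(Rc.T@Rt).as_rotvec(degrees=True)
    print("t%.1f tcp"%s["time_s"],p.round(4),"->",t.round(4),"| shift now-axes cm",(Rc.T@(t-p)*100).round(2),"| target-axes cm",(Rt.T@(t-p)*100).round(2),"| turn",w.round(2),np.linalg.norm(w).round(1),"F",np.round(s["contact_force"],1),"w",round(s["gripper_width"],4),"gf",round(s["gripper_force"],1),"j",np.round(s["joints"],0))
E
python3 -c "
from h import *
plan(sp(0,0,.105+.08),tool(-52))"
```

```text
t0.1 tcp [0.2172 0.6386 0.2148] -> [0.5702 0.0566 0.2503] | shift now-axes cm [52.16 43.73 -3.49] | target-axes cm [ 4.76 64.65 21.04] | turn [ -8.67  29.45 -41.86] 51.9 F [-0.5  0.3  1.3] w 0.0877 gf 0.0 j [ 88.  21.   1.  -0. -70. -17.]
```

```bash
python3 -m crank '[[[0,0,0],[3.26,2.73,-1],-0.2],[[0,0,0],[3.26,2.73,-1],-0.2],[[0,0,0],[3.26,2.73,-0.6],-0.2],[[0,0,0],[3.26,2.73,-0.3],-0.2],[[0,0,0],[3.26,2.73,-0.2],-0.2],[[0,0,0],[3.26,2.73,-0.2],-0.2],[[0,0,0],[3.26,2.73,-0.2],-0.2],[[0,0,0],[3.26,2.73,0],-0.2]]' 20; python3 -m crank '[[[0,0,0],[3.26,2.73,0],-0.2],[[0,0,0],[3.26,2.73,0],-0.2],[[0,0,0],[3.26,2.73,0],-0.2],[[0,0,0],[3.26,2.73,0],-0.2],[[0,0,0],[3.26,2.73,0],-0.2],[[0,0,0],[3.26,2.73,0],-0.2],[[0,0,0],[3.26,2.73,0],-0.2],[[0,0,0],[3.26,2.73,0],-0.2]]'; python3 -m crank '[[[-1.24,4.21,-5.98],[0,0,0],-0.2],[[-1.24,4.21,-5.98],[0,0,0],-0.2],[[-1.24,4.21,-5.98],[0,0,0],-0.2],[[-1.24,4.21,-5.98],[0,0,0],-0.2],[[-1.24,4.21,-5.98],[0,0,0],-0.2],[[-1.24,4.21,-5.98],[0,0,0],-0.2],[[-1.24,4.21,-5.98],[0,0,0],-0.2],[[0,0,0],[0,0,0],-0.2]]'; python3 -c "
from h import *
plan(sp(0,0,.105+.08),tool(-52))"
```

```text
time_s: 0.9
tcp_pos: [0.3944, 0.3467, 0.2507]
eef_rot: [-180.0, 0.0, -18.8]
contact_force: [1.3, 0.5, -0.2]
gripper_width: 0.0526
gripper_force: 0.0
time_s: 1.7
tcp_pos: [0.571, 0.0559, 0.2504]
eef_rot: [180.0, 0.0, -18.8]
contact_force: [0.2, 0.8, 0.3]
gripper_width: 0.0528
gripper_force: 0.0
time_s: 2.5
tcp_pos: [0.567, 0.0556, 0.2478]
eef_rot: [160.3, -23.1, 28.4]
contact_force: [-0.3, -0.6, 0.6]
gripper_width: 0.0525
gripper_force: 0.0
t2.5 tcp [0.567  0.0556 0.2478] -> [0.5702 0.0566 0.2503] | shift now-axes cm [ 0.4   0.09 -0.08] | target-axes cm [ 0.4   0.08 -0.08] | turn [0.01 0.06 0.29] 0.3 F [-0.3 -0.6  0.6] w 0.0525 gf 0.0 j [ 37.  -6. -48.  41. -36.  46.]
```

```bash
python3 -m crank '[[[0,0,0],[0.4,0.09,0.92],-0.2],[[0,0,0],[0,0,2],-0.2],[[0,0,0],[0,0,2],-0.2],[[0,0,0],[0,0,1.5],-0.2],[[0,0,0],[0,0,1.5],-0.2],[[0,0,0],[0,0,0],-0.2]]'; python3 - <<'E'
from h import *
from plant import r
plan(sp(0,0,.105),tool(-52))
c=r.capture("side"); s=c["color"][165:275,280:400,::-1]; t=r.capture("top")["color"][115:215,225:325,::-1]
cv2.imwrite("pics/k.png",np.hstack([cv2.resize(t,(400,400),interpolation=2),cv2.resize(s[:,:110],(400,400),interpolation=2)]))
E
```

```text
time_s: 3.1
tcp_pos: [0.6138, 0.0479, 0.1818]
eef_rot: [160.5, -23.1, 27.9]
contact_force: [0.2, 0.1, 0.1]
gripper_width: 0.0526
gripper_force: 0.0
t3.1 tcp [0.6138 0.0479 0.1818] -> [0.609 0.047 0.181] | shift now-axes cm [-0.46 -0.1  -0.15] | target-axes cm [-0.46 -0.1  -0.15] | turn [-0.    0.16 -0.15] 0.2 F [0.2 0.1 0.1] w 0.0526 gf 0.0 j [ 26.   2. -52.  58. -22.  36.]
```

View pics/k.png

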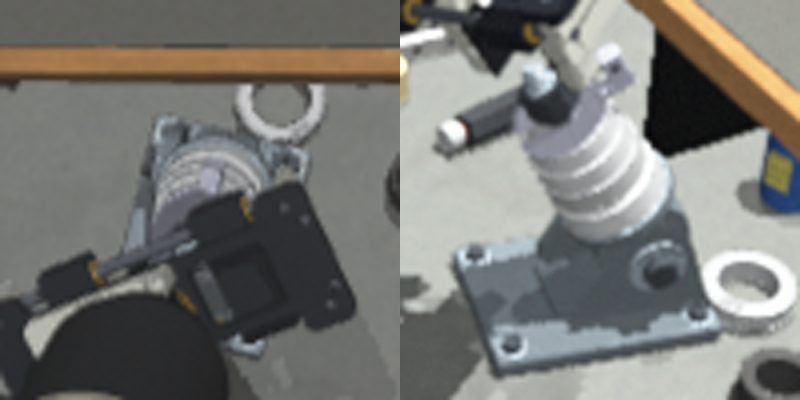

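The fingers straddle the knob, one just right of the stud at about (572,60) in the side crop and clear of the lug. I correct the 4.6 mm lag overshoot and close.

```bash
python3 -m crank '[[[0,0,0],[-0.46,-0.1,-0.15],-0.2],[[0,0,0],[0,0,0],-0.2],[[0,0,0],[0,0,0],0.6],[[0,0,0],[0,0,0],0.6],[[0,0,0],[0,0,0],0.6],[[0,0,0],[0,0,0],0.6]]' 25;  python3 -c "
from h import *
plan(sp(0,0,.105),tool(-52))"
```

```text
time_s: 3.8
tcp_pos: [0.6078, 0.0483, 0.1832]
eef_rot: [160.5, -23.3, 28.1]
contact_force: [-0.4, 0.0, -0.1]
gripper_width: 0.0261
gripper_force: 0.0
t3.8 tcp [0.6078 0.0483 0.1832] -> [0.609 0.047 0.181] | shift now-axes cm [-0.04  0.08  0.27] | target-axes cm [-0.04  0.08  0.27] | turn [-0.05 -0.09 -0.04] 0.1 F [-0.4  0.  -0.1] w 0.0261 gf 0.0 j [ 26.   1. -53.  59. -22.  35.]
```

```bash
python3 -m crank '[[[0,0,0],[0,0,0],0.6],[[0,0,0],[0,0,0],0.6],[[0,0,0],[0,0,0],0.6]]' 25
```

```text
time_s: 4.1
tcp_pos: [0.6078, 0.0481, 0.183]
eef_rot: [160.5, -23.3, 28.1]
contact_force: [-0.2, 0.6, 0.2]
gripper_width: 0.0178
gripper_force: 0.0
```

No contact, so the fingers closed beside or above the knob. I look closer and compare measured residuals.

```bash
python3 - <<'E'
from h import *
from plant import r
c=r.capture("side");np.savez("side1.npz",**c); s=c["color"][120:240,290:410,::-1].copy()
s=cv2.resize(s,(600,600),interpolation=2)
def dot(P,col):
    u=(proj(c,P)[0]-[290,120])*5; cv2.circle(s,tuple(int(x) for x in u),4,col,-1)
for h in(0,.074,.081,.1075,.118):dot(sp(0,0,h),(0,0,255))
dot(sp(.043,0,.101),(0,255,0)); 
st=r.get_state();Rc=R.from_euler('xyz',st["eef_rot"],degrees=True).as_matrix()
dot(st["tcp_pos"]+.025*Rc[:,2],(255,0,255));dot(st["tcp_pos"],(255,255,0))
cv2.imwrite("pics/k2.png",s)
E
```

```text
(no output)
```

View pics/k2.png

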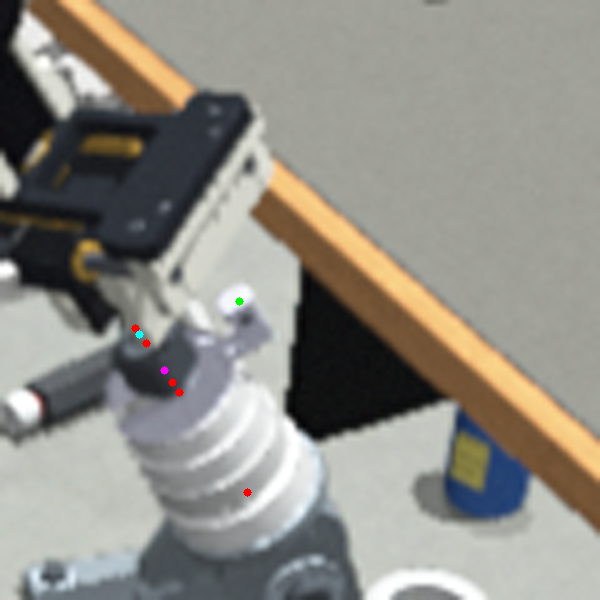

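```bash
python3 - <<'E'
from h import *
from plant import r
np.set_printoptions(suppress=True)
st=r.get_state();Rc=R.from_euler('xyz',st["eef_rot"],degrees=True).as_matrix()
c=dict(np.load("side1.npz"));w=cloud(c)
print("side1 tool-frame mm / spindle mm / col")
for v in range(176,202,3):
    for u in(314,318,322,326,330,334):
        P=w[v,u];print((u,v),((P-st["tcp_pos"])@Rc*1e3).round(0),((P-N0)@M*1e3).round(0),c["color"][v,u].tolist())
print("side0 spindle")
c=dict(np.load("side0.npz"));w=cloud(c)
for v in range(182,205,3):
    print(v,[(u,((w[v,u]-N0)@M*1e3).round(0).astype(int).tolist(),int(c["color"][v,u].mean())) for u in(315,318,321,324,327,330,335)])
E
```

```text
side1 tool-frame mm / spindle mm / col
(314, 176) [-13.  30. -56.] [  8. -30. 169.] [131, 131, 124]
(318, 176) [-38.  79. -94.] [ 19. -85. 207.] [121, 121, 114]
(322, 176) [-40.  93. -99.] [ 25. -97. 212.] [175, 176, 167]
(326, 176) [-29.  88. -85.] [ 31. -86. 198.] [167, 169, 162]
(330, 176) [-21.  88. -76.] [ 37. -82. 190.] [206, 207, 199]
(334, 176) [ 200. -204.  233.] [  32.  285. -120.] [199, 202, 194]
(314, 179) [-13.  24. -46.] [  4. -26. 159.] [120, 121, 114]
(318, 179) [ -7.  28. -39.] [ 11. -25. 153.] [149, 151, 143]
(322, 179) [-41.  89. -90.] [ 22. -94. 204.] [158, 158, 151]
(326, 179) [-33.  88. -81.] [ 28. -89. 195.] [210, 211, 201]
(330, 179) [ 180. -201.  223.] [  18.  270. -109.] [197, 201, 194]
(334, 179) [ 187. -195.  230.] [  28.  270. -116.] [232, 233, 241]
(314, 182) [-13.  18. -35.] [  1. -22. 149.] [92, 93, 89]
(318, 182) [ -9.  24. -32.] [  8. -24. 145.] [159, 160, 151]
(322, 182) [-40.  82. -79.] [ 19. -88. 193.] [122, 123, 118]
(326, 182) [-38.  90. -79.] [ 25. -94. 192.] [181, 182, 175]
(330, 182) [ 160. -181.  209.] [ 15. 242. -95.] [236, 238, 236]
(334, 
[... 3001 characters left out ...]
321, [-2, -18, 107], 41), (324, [4, -18, 103], 61), (327, [8, -13, 95], 75), (330, [13, 2, 78], 126), (335, [22, -8, 79], 124)]
197 [(315, [-20, 17, 79], 91), (318, [-11, -11, 99], 30), (321, [-5, -19, 102], 34), (324, [0, -18, 97], 49), (327, [5, -12, 86], 118), (330, [10, -9, 80], 125), (335, [19, -17, 79], 162)]
200 [(315, [-23, 9, 78], 117), (318, [-18, 14, 69], 109), (321, [-10, -9, 85], 94), (324, [-4, -10, 82], 107), (327, [1, -13, 80], 126), (330, [7, -16, 78], 126), (335, [16, -24, 78], 224)]
203 [(315, [-25, -1, 79], 112), (318, [-19, -8, 81], 114), (321, [-13, -12, 80], 122), (324, [-8, -16, 79], 127), (327, [-2, -18, 77], 122), (330, [4, -27, 81], 144), (335, [13, -24, 71], 184)]
```

```bash
python3 - <<'E'
from h import *
c=dict(np.load("side0.npz"));w=cloud(c)
T=np.array([.2172,.6386,.2148]);Rc=R.from_euler('xyz',[180,0,-18.8],degrees=True).as_matrix()
print(proj(c,[T,T+[0,0,-.025],T+Rc@[0,.044,.025],T+Rc@[0,-.044,.025]]).round(0))
l=(w-T)@Rc; m=(abs(l[...,0])<.1)&(abs(l[...,1])<.12)&(abs(l[...,2])<.15)
v,u=np.nonzero(m);L=l[m]*1e3
for a in range(-120,40,10):
    k=(L[:,2]>=a)&(L[:,2]<a+10)
    if k.any():print(a,k.sum(),L[k].min(0).round(0),L[k].max(0).round(0),u[k].min(),u[k].max(),v[k].min(),v[k].max())
s=cv2.resize(c["color"][20:140,20:140,::-1],(480,480),interpolation=2);cv2.imwrite("pics/g.png",s)
E
```

```text
[[ 78.  98.]
 [ 81. 107.]
 [ 78. 114.]
 [ 84.  99.]]
-120 524 [ -37.  -97. -120.] [  40.  102. -110.] 41 89 41 74
-110 219 [ -38.  -94. -110.] [  40.  101. -100.] 42 90 45 77
-100 246 [ -38.  -88. -100.] [ 40.  98. -90.] 44 90 49 80
-90 216 [-40. -89. -90.] [ 40.  95. -80.] 45 91 53 84
-80 87 [-39. -85. -80.] [ 40.  94. -71.] 46 92 57 86
-70 22 [-12. -49. -70.] [ 13.  72. -60.] 62 78 66 87
-60 40 [-11. -61. -60.] [ 12.  71. -50.] 63 82 69 91
-50 43 [-11. -59. -50.] [ 13.  68. -40.] 65 82 71 94
-40 50 [-10. -61. -40.] [ 12.  65. -30.] 66 83 75 98
-30 56 [-11. -56. -30.] [ 12.  65. -20.] 67 84 79 102
-20 60 [-11. -59. -19.] [ 12.  65. -10.] 68 85 83 104
-10 8 [-10. -50. -10.] [  9. -41.  -8.] 77 84 87 88
```

View pics/g.png

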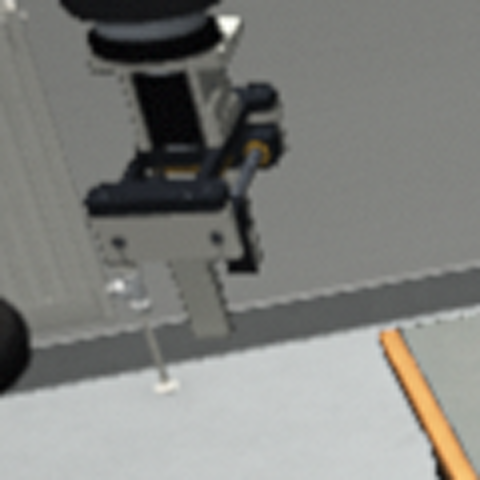

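The depth images show the fingertips at tool z ≈ -10 mm and the body face at ≈ -75 mm. That puts the real gripper about 34 mm further back than the reported TCP implies. I allow for it: the true grasp point lies about 28.5 mm behind the reported TCP. Reopening and going further down.

```bash
sed -i 's/back=.006/back=-.0285/' h.py; python3 -m crank '[[[0,0,0],[0,0,0],-0.2],[[0,0,0],[0,0,0],-0.2],[[0,0,0],[0,0,0],-0.2],[[0,0,0],[0,0,0],-0.2],[[0,0,0],[0,0,0],-0.2],[[0,0,0],[0,0,1],-0.2],[[0,0,0],[0,0,0],-0.2]]' 25;  python3 -c "
from h import *
plan(sp(0,-.001,.105),tool(-52))"
```

```text
time_s: 4.85
tcp_pos: [0.6124, 0.0466, 0.1734]
eef_rot: [160.5, -23.2, 28.1]
contact_force: [0.8, -0.5, -0.4]
gripper_width: 0.0525
gripper_force: 0.0
t4.8 tcp [0.6124 0.0466 0.1734] -> [0.6255 0.0419 0.1512] | shift now-axes cm [-0.01  0.16  2.62] | target-axes cm [-0.02  0.16  2.62] | turn [-0.04  0.02 -0.02] 0.0 F [ 0.8 -0.5 -0.4] w 0.0525 gf 0.0 j [ 24.   2. -54.  63. -20.  32.]
```

```bash
python3 -m crank '[[[0,0,0],[0,0.08,0.65],-0.2],[[0,0,0],[0,0.08,0.65],-0.2],[[0,0,0],[0,0,0.65],-0.2],[[0,0,0],[0,0,0.65],-0.2],[[0,0,0],[0,0,0],-0.2]]' 25;  python3 -c "
from h import *
plan(sp(0,-.001,.105),tool(-52))"; python3 -m crank '[[[0,0,0],[0,0,0],0.6],[[0,0,0],[0,0,0],0.6],[[0,0,0],[0,0,0],0.6],[[0,0,0],[0,0,0],0.6],[[0,0,0],[0,0,0],0.6],[[0,0,0],[0,0,0],0.6]]' 25;  python3 -c "
from h import *
plan(sp(0,-.001,.105),tool(-52))"
```

```text
time_s: 5.35
tcp_pos: [0.6257, 0.0416, 0.1518]
eef_rot: [160.5, -23.2, 28.1]
contact_force: [-0.0, -1.2, 0.2]
gripper_width: 0.0527
gripper_force: 0.0
t5.3 tcp [0.6257 0.0416 0.1518] -> [0.6255 0.0419 0.1512] | shift now-axes cm [-0.03 -0.05  0.04] | target-axes cm [-0.03 -0.05  0.04] | turn [-0.01  0.02 -0.05] 0.1 F [-0.  -1.2  0.2] w 0.0527 gf 0.0 j [ 17.   5. -55.  77. -15.  24.]
time_s: 5.95
tcp_pos: [0.626, 0.0425, 0.1528]
eef_rot: [160.5, -23.3, 28.2]
contact_force: [-1.5, 1.1, 2.2]
gripper_width: 0.0271
gripper_force: 25.0
t6.0 tcp [0.626  0.0425 0.1528] -> [0.6255 0.0419 0.1512] | shift now-axes cm [-0.13 -0.01  0.13] | target-axes cm [-0.13 -0.01  0.13] | turn [-0.02 -0.1  -0.03] 0.1 F [-1.5  1.1  2.2] w 0.0271 gf 25.0 j [ 17.   5. -55.  77. -15.  24.]
```

Gripped across the flats (27.1 mm, 25 N). First clockwise stroke of about 88°, following the climb.

```bash
python3 -m crank '[[[0,0,8],[0,0,-0.018],0.6],[[0,0,8],[0,0,-0.018],0.6],[[0,0,8],[0,0,-0.018],0.6],[[0,0,8],[0,0,-0.018],0.6],[[0,0,8],[0,0,-0.018],0.6],[[0,0,8],[0,0,-0.018],0.6]]' 25; python3 -m crank '[[[0,0,8],[0,0,-0.018],0.6],[[0,0,8],[0,0,-0.018],0.6],[[0,0,8],[0,0,-0.018],0.6],[[0,0,8],[0,0,-0.018],0.6],[[0,0,8],[0,0,-0.018],0.6],[[0,0,0],[0,0,0],0.6]]' 25; python3 -c "
from h import *
plan(sp(0,-.001,.107),tool(-140))"
```

```text
time_s: 6.55
tcp_pos: [0.6254, 0.0422, 0.1538]
eef_rot: [-174.0, -29.5, -25.9]
contact_force: [-2.2, -2.1, 3.9]
gripper_width: 0.0272
gripper_force: 25.0
time_s: 7.15
tcp_pos: [0.6248, 0.0421, 0.1545]
eef_rot: [-156.0, -18.7, -68.1]
contact_force: [-3.5, -2.2, 4.6]
gripper_width: 0.0272
gripper_force: 25.0
t7.2 tcp [0.6248 0.0421 0.1545] -> [0.6246 0.0422 0.1529] | shift now-axes cm [-0.06  0.08  0.12] | target-axes cm [-0.06  0.08  0.12] | turn [-0.06 -0.02 -0.2 ] 0.2 F [-3.5 -2.2  4.6] w 0.0272 gf 25.0 j [ 18.   5. -55.  76. -16. -64.]
```

```bash
python3 -m crank '[[[0,0,0],[0,0,0],0],[[0,0,0],[0,0,0],0],[[0,0,0],[0,0,0],0],[[0,0,0],[0,0,0],0],[[0,0,-8],[0,0,0],0],[[0,0,-8],[0,0,0],0],[[0,0,-8],[0,0,0],0],[[0,0,-8],[0,0,0],0]]' 25; python3 -m crank '[[[0,0,-8],[0,0,0],0],[[0,0,-8],[0,0,0],0],[[0,0,-8],[0,0,0],0],[[0,0,-8],[0,0,0],0],[[0,0,-8],[0,0,0],0],[[0,0,-8],[0,0,0],0],[[0,0,-8],[0,0,0],0],[[0,0,0],[0,0,0],0]]' 25; python3 -c "
from h import *
plan(sp(0,-.001,.107),tool(-52))"; python3 -m crank '[[[0,0,0],[0,0,0],0.6],[[0,0,0],[0,0,0],0.6],[[0,0,0],[0,0,0],0.6],[[0,0,0],[0,0,0],0.6]]' 25;
```

```text
time_s: 7.95
tcp_pos: [0.6248, 0.0428, 0.1539]
eef_rot: [-170.0, -28.4, -34.1]
contact_force: [0.0, -0.6, 0.4]
gripper_width: 0.0436
gripper_force: 0.0
time_s: 8.75
tcp_pos: [0.6248, 0.0428, 0.1539]
eef_rot: [160.4, -23.2, 28.3]
contact_force: [-0.1, 0.8, -0.2]
gripper_width: 0.0437
gripper_force: 0.0
t8.8 tcp [0.6248 0.0428 0.1539] -> [0.6246 0.0422 0.1529] | shift now-axes cm [-0.09  0.01  0.08] | target-axes cm [-0.09  0.01  0.08] | turn [-0.05 -0.05  0.13] 0.1 F [-0.1  0.8 -0.2] w 0.0437 gf 0.0 j [ 18.   5. -55.  76. -16.  25.]
time_s: 9.15
tcp_pos: [0.6249, 0.0426, 0.1541]
eef_rot: [160.5, -23.3, 28.1]
contact_force: [0.5, -0.9, 0.4]
gripper_width: 0.0279
gripper_force: 25.0
```

Second stroke, release, then back off along the axis.

```bash
python3 -m crank '[[[0,0,8],[0,0,-0.018],0.6],[[0,0,8],[0,0,-0.018],0.6],[[0,0,8],[0,0,-0.018],0.6],[[0,0,8],[0,0,-0.018],0.6],[[0,0,8],[0,0,-0.018],0.6],[[0,0,8],[0,0,-0.018],0.6]]' 25; python3 -m crank '[[[0,0,8],[0,0,-0.018],0.6],[[0,0,8],[0,0,-0.018],0.6],[[0,0,8],[0,0,-0.018],0.6],[[0,0,8],[0,0,-0.018],0.6],[[0,0,8],[0,0,-0.018],0.6],[[0,0,0],[0,0,0],0.6]]' 25; python3 -m crank '[[[0,0,0],[0,0,0],0],[[0,0,0],[0,0,0],0],[[0,0,0],[0,0,0],0],[[0,0,0],[0,0,0],0],[[0,0,0],[0,0,-2],0],[[0,0,0],[0,0,-4],0],[[0,0,0],[0,0,-3],0],[[0,0,0],[0,0,0],0]]' 25; python3 - <<'E'
from h import *
from plant import r
for n in("side","top"):
    c=r.capture(n);np.savez(n+"2.npz",**c);w=cloud(c);l=(w-N0)@M*1e3
    m=(l[...,2]>88)&(l[...,2]<108)&(l[...,0]>28)&(l[...,0]<58)&(abs(l[...,1])<30)
    print(n,"lug",m.sum(),np.median(l[m],0),l[m].min(0),l[m].max(0))
    d=c["color"].mean(-1);k=(np.hypot(l[...,0],l[...,1])<22)&(l[...,2]>88)&(l[...,2]<125)
    print(' knob',k.sum(),np.percentile(l[k],[3,50,97],axis=0).round(0).tolist())
plan(sp(.043,0,.092),tool(90)); plan(sp(.043,0,.092),tool(-90))
s=np.load("side2.npz")["color"][120:240,290:410,::-1];cv2.imwrite("pics/k3.png",cv2.resize(s,(480,480),interpolation=2))
E
```

```text
time_s: 9.75
tcp_pos: [0.6243, 0.0425, 0.1551]
eef_rot: [-174.0, -29.5, -25.9]
contact_force: [0.1, -1.7, -0.2]
gripper_width: 0.0274
gripper_force: 25.0
time_s: 10.35
tcp_pos: [0.6238, 0.0425, 0.1558]
eef_rot: [-156.0, -18.6, -68.1]
contact_force: [-0.5, -1.5, -0.4]
gripper_width: 0.0275
gripper_force: 25.0
time_s: 11.15
tcp_pos: [0.5828, 0.0552, 0.236]
eef_rot: [-155.6, -18.7, -67.9]
contact_force: [-0.0, 1.8, 0.2]
gripper_width: 0.0438
gripper_force: 0.0
side lug 64 [ 41.62713161  -6.83186364 101.14055929] [ 34.5087306  -11.31597697  88.63103097] [ 48.23851818   5.20142912 107.32540827]
 knob 215 [[-15.0, -20.0, 94.0], [1.0, -10.0, 113.0], [15.0, 4.0, 124.0]]
top lug 35 [ 46.33175554   0.27326287 105.31050609] [30.47985406 -5.19511119 88.20214663] [ 50.86917479   6.15758036 107.92908131]
 knob 97 [[-5.0, -15.0, 98.0], [9.0, -5.0, 117.0], [19.0, 9.0, 124.0]]
t11.2 tcp [0.5826 0.054  0.2328] -> [0.6682 0.0324 0.1614] | shift now-axes cm [ 2.65 -3.05 10.62] | target-axes cm [-4.08 -0.04 10.6 ] | turn [ -0.17   0.31 130.  ] 130.0 F [-0.1 -0.4 -0.2] w 0.0438 gf 0.0 j [ 34.  -4. -49.  45. -32. -44.]
t11.2 tcp [0.5826 0.054  0.2328] -> [0.6682 0.0324 0.1614] | shift now-axes cm [ 2.65 -3.05 10.62] | target-axes cm [ 4.08  0.04 10.6 ] | turn [ -0.26  -0.14 -50.  ] 50.0 F [-0.1 -0.4 -0.2] w 0.0438 gf 0.0 j [ 34.  -4. -49.  45. -32. -44.]
```

View pics/k3.png

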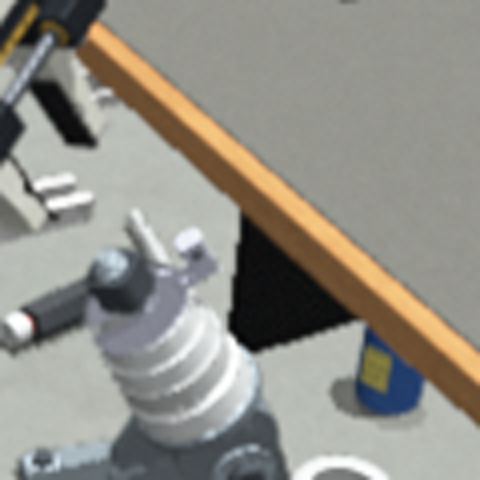

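The picture shows the knob loosened and raised, with the lug still uphill at about (195,250). Now the lug: turn -50°, shift uphill, go down and grip across its 12 mm.

```bash
python3 -m crank '[[[0,0,-8.34],[0,0,0],0],[[0,0,-8.34],[0,0,0],0],[[0,0,-8.34],[0,0,0],0],[[0,0,-8.34],[0,0,0],0],[[0,0,-8.34],[0,0,0],0],[[0,0,-8.3],[0,0,0],0],[[0,0,0],[2.1,0.1,0],0],[[0,0,0],[2.1,0,0],0]]'; python3 -m crank '[[[0,0,0],[0,0,2.5],0],[[0,0,0],[0,0,2.5],0],[[0,0,0],[0,0,2],0],[[0,0,0],[0,0,1.5],0],[[0,0,0],[0,0,0],0],[[0,0,0],[0,0,0],0]]'; python3 -c "
from h import *
plan(sp(.043,-.001,.1),tool(-90))"
```

```text
time_s: 12.05
tcp_pos: [0.6173, 0.0419, 0.2513]
eef_rot: [179.9, -30.0, -13.9]
contact_force: [0.2, 1.0, 0.1]
gripper_width: 0.0437
gripper_force: 0.0
time_s: 12.65
tcp_pos: [0.6584, 0.0314, 0.1781]
eef_rot: [179.9, -30.0, -14.0]
contact_force: [0.1, 0.4, 0.5]
gripper_width: 0.0438
gripper_force: 0.0
t12.7 tcp [0.6584 0.0314 0.1781] -> [0.6641 0.0324 0.1683] | shift now-axes cm [-0.03 -0.23  1.11] | target-axes cm [-0.02 -0.23  1.11] | turn [ 0.11 -0.03 -0.09] 0.1 F [0.1 0.4 0.5] w 0.0438 gf 0.0 j [ 21.   6. -49.  60. -20.   0.]
```

```bash
python3 -m crank '[[[0,0,0],[0,-0.1,0.6],0],[[0,0,0],[0,-0.1,0.5],0],[[0,0,0],[0,0,0],0.7],[[0,0,0],[0,0,0],0.8],[[0,0,0],[0,0,0],0.8],[[0,0,0],[0,0,0],0.8],[[0,0,0],[0,0,0],0.8],[[0,0,0],[0,0,0],0.8]]' 30; python3 -c "
from h import *
plan(sp(.043,-.001,.1),tool(-90))"
```

```text
time_s: 13.45
tcp_pos: [0.6648, 0.0337, 0.1702]
eef_rot: [-179.9, -30.2, -14.0]
contact_force: [-2.0, 1.6, 2.6]
gripper_width: 0.0119
gripper_force: 30.0
t13.4 tcp [0.6648 0.0337 0.1702] -> [0.6641 0.0324 0.1683] | shift now-axes cm [-0.12  0.14  0.15] | target-axes cm [-0.12  0.14  0.15] | turn [-0.04 -0.17 -0.05] 0.2 F [-2.   1.6  2.6] w 0.0119 gf 30.0 j [ 19.   7. -49.  65. -18.  -3.]
```

Lug gripped (11.9 mm, 30 N). I lift it by about 1 mm and draw it uphill, watching the force.

```bash
python3 -m crank '[[[0,0,0],[0,0,-0.1],0.8],[[0,0,0],[0.5,0,0],0.8],[[0,0,0],[0.5,0,0],0.8]]' 40; python3 -m crank '[[[0,0,0],[0.6,0,0],0.8],[[0,0,0],[0.6,0,0],0.8]]';python3 -m crank '[[[0,0,0],[0.6,0,0],0.8],[[0,0,0],[0.6,0,0],0.8],[[0,0,0],[0.6,0,0],0.8],[[0,0,0],[0.4,0,0],0.8],[[0,0,0],[0,0,0],0.8]]'; python3 -c "
from h import *
plan(sp(.087,-.001,.1),tool(-90))"
```

```text
time_s: 13.75
tcp_pos: [0.6726, 0.0313, 0.1756]
eef_rot: [-180.0, -30.1, -14.0]
contact_force: [0.1, 0.5, -1.4]
gripper_width: 0.0116
gripper_force: 40.0
time_s: 13.95
tcp_pos: [0.683, 0.029, 0.1817]
eef_rot: [-180.0, -30.1, -14.0]
contact_force: [-0.6, -0.4, -0.6]
gripper_width: 0.0115
gripper_force: 40.0
time_s: 14.45
tcp_pos: [0.7017, 0.0246, 0.1932]
eef_rot: [-179.9, -30.2, -14.0]
contact_force: [0.3, 1.7, -1.0]
gripper_width: 0.0114
gripper_force: 40.0
t14.4 tcp [0.7017 0.0246 0.1932] -> [0.7011 0.0232 0.1903] | shift now-axes cm [-0.17  0.15  0.23] | target-axes cm [-0.17  0.15  0.23] | turn [-0.04 -0.17 -0.07] 0.2 F [ 0.3  1.7 -1. ] w 0.0114 gf 40.0 j [ 21.   9. -42.  52. -22.   9.]
```

Washer is free of the stud region with no force on it. I raise it vertically and compute the tray pose.

```bash
python3 -m crank '[[[0,0,0],[0.5,0,-0.87],0.8],[[0,0,0],[1,0,-1.73],0.8],[[0,0,0],[1.5,0,-2.6],0.8],[[0,0,0],[1.5,0,-2.6],0.8],[[0,0,0],[0,0,0],0.8],[[0,0,0],[0,0,0],0.8]]'; cat >> h.py <<'E'
def down(yaw): return R.from_euler('xyz',[180,0,yaw],degrees=True).as_matrix()
TRAY=np.array([.496,-.182,0]); 
E
python3 -c "
from h import *
a=np.radians(-97);plan(TRAY+[.033*np.cos(a),.033*np.sin(a),.15],down(-97))"
```

```text
time_s: 15.05
tcp_pos: [0.7008, 0.0247, 0.2835]
eef_rot: [-179.9, -30.2, -14.0]
contact_force: [-0.4, 0.1, -1.8]
gripper_width: 0.012
gripper_force: 40.0
t15.1 tcp [0.7008 0.0247 0.2835] -> [ 0.492  -0.2148  0.1215] | shift now-axes cm [-20.65  28.3    6.66] | target-axes cm [26.31 17.81 16.2 ] | turn [-21.94 -24.59  80.96] 87.4 F [-0.4  0.1 -1.8] w 0.012 gf 40.0 j [ 26.   5. -30.  33. -36.  26.]
```

```bash
python3 -m crank '[[[0,0,0],[-1.56,3.54,-0.92],0.8],[[0,0,0],[-1.56,3.54,-0.92],0.8],[[0,0,0],[-1.56,3.54,-0.92],0.8],[[0,0,0],[-1.56,3.54,-0.92],0.8],[[0,0,0],[-1.56,3.54,-0.92],0.8],[[0,0,0],[-1.56,3.54,-0.92],0.8],[[0,0,0],[-1.56,3.54,-0.92],0.8],[[0,0,0],[-1.56,3.54,-0.92],0.8]]'; python3 -m crank '[[[-1.99,-2.24,7.36],[0,0,0],0.8],[[-1.99,-2.24,7.36],[0,0,0],0.8],[[-1.99,-2.24,7.36],[0,0,0],0.8],[[-1.99,-2.24,7.36],[0,0,0],0.8],[[-1.99,-2.24,7.36],[0,0,0],0.8],[[-1.99,-2.24,7.36],[0,0,0],0.8],[[-1.99,-2.24,7.36],[0,0,0],0.8],[[-1.99,-2.24,7.36],[0,0,0],0.8]]';  python3 -m crank '[[[-1.99,-2.24,7.36],[0,0,0],0.8],[[-1.99,-2.24,7.36],[0,0,0],0.8],[[-1.99,-2.24,7.36],[0,0,0],0.8],[[0,0,0],[0,0,0],0.8],[[0,0,0],[0,0,0],0.8]]'; python3 - <<'E'
from h import *
from plant import r
a=np.radians(-97);plan(TRAY+[.033*np.cos(a),.033*np.sin(a),.07],down(-97))
c=r.capture("side");np.savez("side3.npz",**c);w=cloud(c);st=r.get_state();Rc=R.from_euler('xyz',st["eef_rot"],degrees=True).as_matrix()
l=(w-st["tcp_pos"])@Rc*1e3; m=(abs(l[...,1])<40)&(l[...,0]<-8)&(l[...,0]>-95)&(l[...,2]>-35)&(l[...,2]<30)
L=l[m];print(m.sum(),np.percentile(L,[2,50,98],axis=0).round(0).tolist())
A=np.c_[L[:,:2],np.ones(len(L))];k=np.abs(L[:,2]-np.median(L[:,2]))<8;print(np.linalg.lstsq(A[k],L[k][:,2],rcond=None)[0])
cv2.imwrite("pics/w.png",cv2.resize(c["color"][170:400,230:400,::-1],(510,690))[:600])
E
```

```text
time_s: 15.85
tcp_pos: [0.4896, -0.2166, 0.2819]
eef_rot: [-180.0, -30.0, -13.9]
contact_force: [-0.3, 0.3, -1.2]
gripper_width: 0.0116
gripper_force: 40.0
time_s: 16.65
tcp_pos: [0.4911, -0.2156, 0.2821]
eef_rot: [-175.7, -7.5, -75.5]
contact_force: [-0.5, -1.1, -1.8]
gripper_width: 0.0115
gripper_force: 40.0
time_s: 17.15
tcp_pos: [0.4914, -0.2161, 0.2822]
eef_rot: [179.8, -0.1, -96.9]
contact_force: [-0.6, -1.1, -1.3]
gripper_width: 0.0117
gripper_force: 40.0
t17.1 tcp [ 0.4914 -0.2161  0.2822] -> [ 0.492  -0.2148  0.0415] | shift now-axes cm [-0.17 -0.11 24.07] | target-axes cm [-0.14 -0.04 24.07] | turn [ 0.17 -0.06  0.08] 0.2 F [-0.6 -1.1 -1.3] w 0.0117 gf 40.0 j [ -3.   5. -10.   0. -74.  -4.]
196 [[-71.0, 8.0, -15.0], [-41.0, 17.0, -6.0], [-11.0, 29.0, -4.0]]
[ 0.04047267  0.05825961 -5.81230446]
```

View pics/w.png

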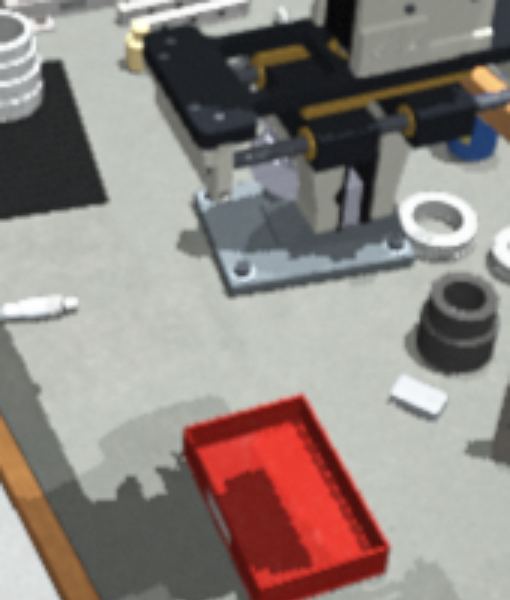

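The washer hangs flat to within about 3°, its centre 41 mm behind the lug, underside near tool z≈0. Lowering into the tray, slowly at the end.

```bash
python3 -m crank '[[[0,0,0],[-0.05,0,3],0.8],[[0,0,0],[-0.1,-0.1,4],0.8],[[0,0,0],[0,0,4.5],0.8],[[0,0,0],[0,0,4.5],0.8],[[0,0,0],[0,0,4],0.8],[[0,0,0],[0,0,3],0.8],[[0,0,0],[0,0,1],0.8],[[0,0,0],[0,0,0],0.8]]';python3 -m crank '[[[0,0,0],[0,0,0.8],0.8],[[0,0,0],[0,0,0.6],0.8],[[0,0,0],[0,0,0.4],0.8],[[0,0,0],[0,0,0.3],0.8]]';python3 -m crank '[[[0,0,0],[0,0,0.2],0.8],[[0,0,0],[0,0,0.2],0.8],[[0,0,0],[0,0,0.2],0.8],[[0,0,0],[0,0,0],0.8]]'
```

```text
time_s: 18.0
tcp_pos: [0.4919, -0.2139, 0.0428]
eef_rot: [179.8, -0.0, -96.9]
contact_force: [-0.1, -0.1, 0.0]
gripper_width: 0.0115
gripper_force: 40.0
time_s: 18.4
tcp_pos: [0.4932, -0.2141, 0.0228]
eef_rot: [180.0, 0.0, -97.0]
contact_force: [0.4, -0.7, -1.5]
gripper_width: 0.0113
gripper_force: 40.0
time_s: 18.8
tcp_pos: [0.4927, -0.2141, 0.0163]
eef_rot: [179.9, 0.0, -97.0]
contact_force: [0.1, -0.6, -2.8]
gripper_width: 0.0118
gripper_force: 40.0
```

```bash
python3 -m crank '[[[0,0,0],[0,0,0.3],0.8],[[0,0,0],[0,0,0.3],0.8],[[0,0,0],[0,0,0.2],0.8]]';python3 -m crank '[[[0,0,0],[0,0,0.2],0.8],[[0,0,0],[0,0,0.1],0.8],[[0,0,0],[0,0,0],0.8]]'
```

```text
time_s: 19.1
tcp_pos: [0.4928, -0.2141, 0.0082]
eef_rot: [179.9, 0.0, -97.0]
contact_force: [0.3, 0.1, -1.3]
gripper_width: 0.0114
gripper_force: 40.0
time_s: 19.4
tcp_pos: [0.4928, -0.2141, 0.0054]
eef_rot: [179.9, 0.0, -97.0]
contact_force: [0.1, 1.4, -1.6]
gripper_width: 0.0119
gripper_force: 40.0
```

```bash
python3 -m crank '[[[0,0,0],[0,0,0.15],0.8],[[0,0,0],[0,0,0.1],0.8],[[0,0,0],[0,0,0],0.8]]';python3 -m crank '[[[0,0,0],[0,0,0.15],0.8],[[0,0,0],[0,0,0.05],0.8],[[0,0,0],[0,0,0],0.8]]'
```

```text
time_s: 19.7
tcp_pos: [0.4928, -0.2141, 0.0029]
eef_rot: [179.9, 0.0, -97.0]
contact_force: [-0.7, -0.3, -1.4]
gripper_width: 0.0114
gripper_force: 40.0
time_s: 20.0
tcp_pos: [0.4928, -0.2141, 0.001]
eef_rot: [179.9, 0.0, -97.0]
contact_force: [0.1, -0.1, -0.8]
gripper_width: 0.0117
gripper_force: 40.0
```

```bash
python3 -m crank '[[[0,0,0],[0,0,0.15],0.8],[[0,0,0],[0,0,0],0.8]]';python3 -m crank '[[[0,0,0],[0,0,0.15],0.8],[[0,0,0],[0,0,0],0.8]]';python3 -m crank '[[[0,0,0],[0,0,0.15],0.8],[[0,0,0],[0,0,0],0.8]]'
```

```text
time_s: 20.2
tcp_pos: [0.4928, -0.2141, -0.0006]
eef_rot: [179.9, 0.0, -97.0]
contact_force: [0.4, 0.4, -1.0]
gripper_width: 0.0117
gripper_force: 40.0
time_s: 20.4
tcp_pos: [0.4928, -0.2141, -0.0021]
eef_rot: [179.9, 0.0, -97.0]
contact_force: [0.5, 0.2, -0.8]
gripper_width: 0.0116
gripper_force: 40.0
time_s: 20.6
tcp_pos: [0.4928, -0.2141, -0.0036]
eef_rot: [179.9, 0.0, -97.0]
contact_force: [0.3, 0.1, -1.5]
gripper_width: 0.0117
gripper_force: 40.0
```

```bash
python3 - <<'E'
from h import *
from plant import r
c=r.capture("side");w=cloud(c);st=r.get_state();Rc=R.from_euler('xyz',st["eef_rot"],degrees=True).as_matrix()
l=(w-st["tcp_pos"])@Rc*1e3; hsv=cv2.cvtColor(c["color"],cv2.COLOR_RGB2HSV)
m=(abs(l[...,1])<38)&(l[...,0]<-8)&(l[...,0]>-80)&(abs(w[...,2])<.04)
g=m&(hsv[...,1]<60);rd=m&(hsv[...,1]>150)
print('washer',g.sum(),np.percentile(w[g],[5,25,50,75,95],axis=0).round(3).tolist());print('red',rd.sum(),np.percentile(w[rd],[5,50,95],axis=0).round(3).tolist())
L=l[g];k=abs(L[:,2]-np.median(L[:,2]))<5;print(np.linalg.lstsq(np.c_[L[k][:,:2],np.ones(k.sum())],L[k][:,2],rcond=None)[0])
E
python3 -m crank '[[[0,0,0],[0,0,0.15],0.8],[[0,0,0],[0,0,0],0.8]]';python3 -m crank '[[[0,0,0],[0,0,0.15],0.8],[[0,0,0],[0,0,0],0.8]]'
```

```text
washer 55 [[0.47, -0.182, 0.001], [0.474, -0.177, 0.002], [0.477, -0.156, 0.003], [0.48, -0.151, 0.004], [0.484, -0.146, 0.005]]
red 85 [[0.462, -0.201, -0.002], [0.471, -0.177, 0.001], [0.483, -0.133, 0.003]]
[ 0.03986615 -0.09621235 -2.10133745]
time_s: 20.85
tcp_pos: [0.4928, -0.2141, -0.0051]
eef_rot: [179.9, 0.0, -97.0]
contact_force: [0.5, -0.3, -1.1]
gripper_width: 0.0117
gripper_force: 40.0
time_s: 21.05
tcp_pos: [0.493, -0.2141, -0.0057]
eef_rot: [180.0, -0.0, -97.0]
contact_force: [-3.4, 1.7, 7.9]
gripper_width: 0.0119
gripper_force: 40.0
```

Contact at 8 N; the washer is on the floor. I release with a small opening, back straight up, and look.

```bash
python3 -m crank '[[[0,0,0],[0,0,-0.1],0.8],[[0,0,0],[0,0,0],0.5],[[0,0,0],[0,0,0],0.5],[[0,0,0],[0,0,0],0.5],[[0,0,0],[0,0,-0.5],0.5],[[0,0,0],[0,0,-2],0.5],[[0,0,0],[0,0,-4],0.5],[[0,0,0],[0,0,-4.5],0.5]]'; python3 -m crank '[[[0,0,0],[0,0,-5],0.5],[[0,0,0],[0,0,-5],0.5],[[0,0,0],[0,0,-5],-0.4],[[0,0,0],[-1,0,0],-0.4],[[0,0,0],[-5,0,0],-0.4],[[0,0,0],[-5,0,0],-0.4],[[0,0,0],[-5,0,0],-0.4],[[0,0,0],[-5,0,0],-0.4]]'; python3 - <<'E'
from h import *
from plant import r
ims=[]
for n in("side","top"):
    c=r.capture(n);w=cloud(c);hsv=cv2.cvtColor(c["color"],cv2.COLOR_RGB2HSV)
    m=(abs(w[...,0]-.496)<.038)&(abs(w[...,1]+.182)<.058)&(w[...,2]<.05)
    g=m&(hsv[...,1]<70);f=m&(hsv[...,1]>150)
    P=w[g];print(n,g.sum(),np.percentile(P,[5,50,95],axis=0).round(3).tolist(),'floor',np.nanmedian(w[f][:,2]))
    k=abs(P[:,2]-np.median(P[:,2]))<.005;print(np.linalg.lstsq(np.c_[P[k][:,:2]-P[k][:,:2].mean(0),np.ones(k.sum())],P[k][:,2],rcond=None)[0])
    o=proj(c,TRAY)[0].astype(int);h=45 if n=="side" else 40
    ims.append(cv2.resize(c["color"][o[1]-h:o[1]+h,o[0]-h:o[0]+h,::-1],(390,390)))
cv2.imwrite("pics/t.png",np.hstack(ims))
E
```

```text
time_s: 21.85
tcp_pos: [0.4919, -0.214, 0.1051]
eef_rot: [179.8, -0.0, -97.0]
contact_force: [1.1, -0.3, -0.7]
gripper_width: 0.0217
gripper_force: 0.0
time_s: 22.65
tcp_pos: [0.5184, -0.0039, 0.2552]
eef_rot: [180.0, 0.0, -97.0]
contact_force: [1.1, -0.6, -0.0]
gripper_width: 0.06
gripper_force: 0.0
side 161 [[0.486, -0.221, 0.0], [0.492, -0.209, 0.01], [0.525, -0.144, 0.028]] floor 0.0004690956245747002
[ 0.03350135 -0.08884913  0.00892621]
top 49 [[0.489, -0.216, 0.002], [0.494, -0.205, 0.023], [0.5, -0.195, 0.032]] floor 0.0022545906635866864
[ 0.22097597 -0.46863162  0.02387815]
```

View pics/t.png

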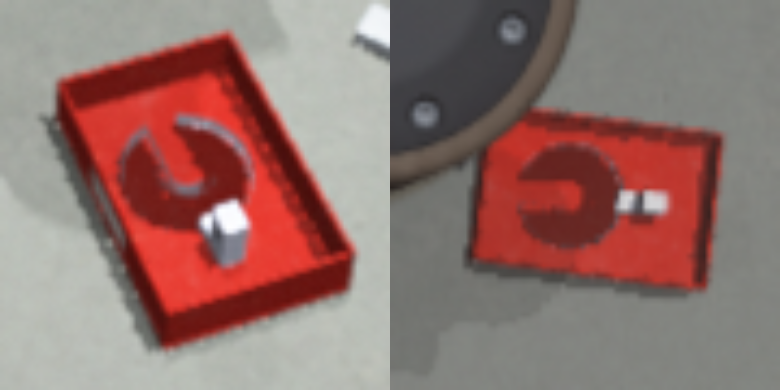

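The washer lies flat, mirror-like, in the middle of the tray with its lug intact in both crops. Next the bushing: approach along the axis with the fingers to the sides.

```bash
python3 -m crank '[[[0,0,0],[0,0,0],-1]]'; python3 -c "
from h import *
plan(sp(0,0,.185),tool(-90))"
```

```text
time_s: 22.85
tcp_pos: [0.5186, -0.0044, 0.2547]
eef_rot: [179.9, 0.0, -96.8]
contact_force: [0.4, -0.6, 0.5]
gripper_width: 0.0647
gripper_force: 0.0
t22.9 tcp [ 0.5186 -0.0044  0.2547] -> [0.5869 0.0525 0.2204] | shift now-axes cm [-6.47 -6.12  3.42] | target-axes cm [ 2.85 -7.17  5.6 ] | turn [ 21.72  24.58 -80.86] 87.3 F [ 0.4 -0.6  0.5] w 0.0647 gf 0.0 j [ 21.   4. -15.  -0. -71. -28.]
```

```bash
python3 -m crank '[[[1.97,2.23,-7.35],[0,0,0],-1],[[1.97,2.23,-7.35],[0,0,0],-1],[[1.97,2.23,-7.35],[0,0,0],-1],[[1.97,2.23,-7.35],[0,0,0],-1],[[1.97,2.23,-7.35],[0,0,0],-1],[[1.97,2.23,-7.35],[0,0,0],-1],[[1.97,2.23,-7.35],[0,0,0],-1],[[1.97,2.23,-7.35],[0,0,0],-1]]'; python3 -m crank '[[[1.97,2.23,-7.35],[0,0,0],-1],[[1.97,2.23,-7.35],[0,0,0],-1],[[1.97,2.23,-7.35],[0,0,0],-1],[[0,0,0],[1.4,-3.5,0],-1],[[0,0,0],[1.4,-3.5,0],-1],[[0,0,0],[0,0,2.5],-1],[[0,0,0],[0,0,2.5],-1],[[0,0,0],[0,0,0],-1]]'; python3 -m crank '[[[0,0,0],[0,0,0],-1]]'; python3 -c "
from h import *
plan(sp(0,0,.083),tool(-90))"
```

```text
time_s: 23.65
tcp_pos: [0.5185, -0.0069, 0.2548]
eef_rot: [-175.2, -22.3, -38.1]
contact_force: [-0.5, -0.0, 1.0]
gripper_width: 0.0877
gripper_force: 0.0
time_s: 24.45
tcp_pos: [0.5827, 0.0474, 0.2221]
eef_rot: [179.7, -29.7, -14.1]
contact_force: [-0.9, -0.4, 0.7]
gripper_width: 0.0875
gripper_force: 0.0
time_s: 24.55
tcp_pos: [0.5832, 0.0482, 0.2252]
eef_rot: [179.9, -29.9, -14.2]
contact_force: [0.3, -0.0, 0.1]
gripper_width: 0.0877
gripper_force: 0.0
t24.6 tcp [0.5832 0.0482 0.2252] -> [0.6364 0.0402 0.1321] | shift now-axes cm [ 0.   -0.55 10.74] | target-axes cm [-1.000e-02 -5.100e-01  1.074e+01] | turn [ 0.25  0.09 -0.25] 0.4 F [ 0.3 -0.   0.1] w 0.0877 gf 0.0 j [ 33.  -4. -49.  45. -31.   6.]
```

```bash
python3 -m crank '[[[0,0,0],[0,-0.5,1],-1],[[0,0,0],[0,0,2],-1],[[0,0,0],[0,0,2],-1],[[0,0,0],[0,0,2],-1],[[0,0,0],[0,0,1.2],-1],[[0,0,0],[0,0,0.8],-1],[[0,0,0],[0,0,0],-1],[[0,0,0],[0,0,0],-1]]'; python3 - <<'E'
from h import *
from plant import r
plan(sp(0,0,.083),tool(-90))
c=r.capture("side");s=cv2.resize(c["color"][120:240,290:410,::-1],(600,600),interpolation=2)
cv2.imwrite("pics/b.png",s)
w=cloud(c);l=(w-N0)@M*1e3
f=(abs(l[...,0])<12)&(l[...,1]<-36)&(l[...,1]>-75)&(l[...,2]>30)&(l[...,2]<130)
print('near finger',f.sum(),np.percentile(l[f],[2,10,50],axis=0).round(0).tolist())
b=(np.hypot(l[...,0],l[...,1])<40)&(l[...,2]<100)&(l[...,2]>40)
L=l[b];rho=np.hypot(L[:,0],L[:,1])
for a in range(45,90,3):
    k=(L[:,2]>=a)&(L[:,2]<a+3);print(a,k.sum(),np.percentile(rho[k],[10,50,90]).round(0) if k.any() else '')
E
```

```text
time_s: 25.35
tcp_pos: [0.6289, 0.0431, 0.149]
eef_rot: [-180.0, -30.1, -14.2]
contact_force: [-0.1, -0.3, 0.0]
gripper_width: 0.0883
gripper_force: 0.0
t25.4 tcp [0.6289 0.0431 0.149 ] -> [0.6364 0.0402 0.1321] | shift now-axes cm [-0.15  0.09  1.86] | target-axes cm [-0.15  0.1   1.86] | turn [ 0.13 -0.08 -0.24] 0.3 F [-0.1 -0.3  0. ] w 0.0883 gf 0.0 j [ 16.   5. -55.  80. -15. -16.]
near finger 158 [[-10.0, -65.0, 41.0], [-8.0, -64.0, 88.0], [0.0, -61.0, 104.0]]
45 54 [30. 33. 36.]
48 40 [23. 33. 34.]
51 22 [22. 32. 34.]
54 30 [29. 32. 35.]
57 35 [30. 33. 34.]
60 37 [28. 31. 34.]
63 29 [29. 31. 33.]
66 16 [28. 30. 31.]
69 14 [28. 30. 31.]
72 12 [28. 30. 31.]
75 24 [27. 30. 31.]
78 25 [25. 28. 30.]
81 2 [29. 30. 30.]
84 0 
87 0
```

View pics/b.png

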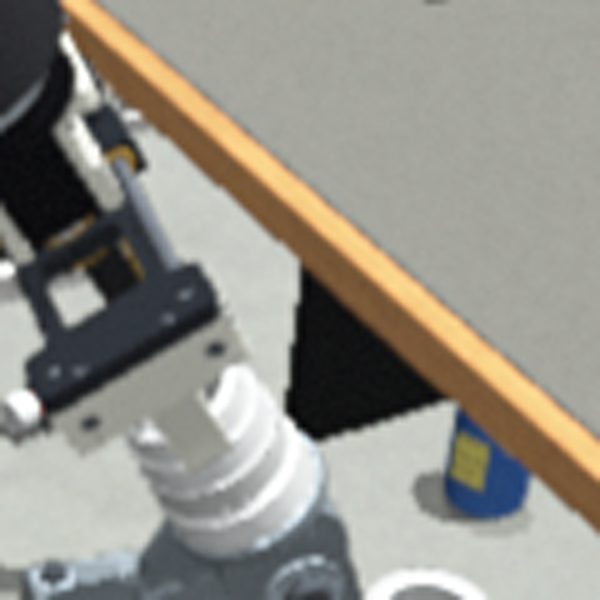

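```bash
python3 - <<'E'
from h import *
from plant import r
now=r.capture("side");np.savez("side4.npz",**now);top=r.capture("top")
for n,c in(("side0",dict(np.load("side0.npz"))),("side2",dict(np.load("side2.npz"))),("now",now),("top0",dict(np.load("top0.npz"))),("topnow",top)):
    l=(cloud(c)-N0)@M*1e3;rho=np.hypot(l[...,0],l[...,1])
    a=[]
    for lo,hi in((18,24),(24,28),(28,30),(30,32),(32,36)):
        m=(rho>lo)&(rho<hi)&(l[...,2]>62)&(l[...,2]<90);a.append((int(m.sum()),np.percentile(l[m][:,2],[10,50,90]).round(0).tolist() if m.any() else 0))
    print(n,a)
# ribs along axis seen: brightness profile along generatrix facing camera
E
```

```text
side0 [(69, [77.0, 79.0, 81.0]), (108, [69.0, 79.0, 84.0]), (88, [64.0, 75.0, 83.0]), (99, [63.0, 73.0, 82.0]), (40, [62.0, 67.0, 85.0])]
side2 [(86, [76.0, 79.0, 81.0]), (88, [68.0, 79.0, 84.0]), (91, [65.0, 78.0, 83.0]), (102, [63.0, 72.0, 83.0]), (57, [62.0, 68.0, 85.0])]
now [(1, [64.0, 64.0, 64.0]), (30, [67.0, 79.0, 80.0]), (47, [63.0, 71.0, 79.0]), (49, [63.0, 69.0, 79.0]), (13, [63.0, 64.0, 71.0])]
top0 [(95, [78.0, 80.0, 83.0]), (90, [79.0, 80.0, 83.0]), (92, [65.0, 79.0, 83.0]), (33, [63.0, 65.0, 84.0]), (9, [64.0, 65.0, 72.0])]
topnow [(8, [65.0, 72.0, 80.0]), (56, [77.0, 80.0, 82.0]), (70, [63.0, 74.0, 80.0]), (26, [62.0, 64.0, 74.0]), (9, [62.0, 63.0, 65.0])]
```

Both cameras put the bushing's top face at h≈79.5 in my frame, so my nose is 5.5 mm low. That also explains the lug and knob readings. The picture shows the near finger beside the land at about (205,455). I go down 11.5 mm and grip the land with the tips.

```bash
python3 -m crank '[[[0,0,0],[-0.15,0.1,0.4],-1],[[0,0,0],[0,0,0.4],-1],[[0,0,0],[0,0,0.35],-1],[[0,0,0],[0,0,0],0.4],[[0,0,0],[0,0,0],0.5],[[0,0,0],[0,0,0],0.5],[[0,0,0],[0,0,0],0.5],[[0,0,0],[0,0,0],0.5]]' 45; python3 -m crank '[[[0,0,0],[0,0,0],0.5],[[0,0,0],[0,0,0],0.5]]'; python3 -c "
from h import *
plan(sp(0,0,.09),tool(-90))"
```

```text
time_s: 26.3
tcp_pos: [0.6322, 0.042, 0.1367]
eef_rot: [180.0, -30.0, -14.1]
contact_force: [-2.0, -0.5, 2.9]
gripper_width: 0.0567
gripper_force: 45.0
time_s: 26.5
tcp_pos: [0.6323, 0.042, 0.1367]
eef_rot: [-180.0, -30.0, -14.1]
contact_force: [-4.0, -0.7, 2.1]
gripper_width: 0.0567
gripper_force: 45.0
t26.5 tcp [0.6323 0.042  0.1367] -> [0.6331 0.0411 0.1382] | shift now-axes cm [ 0.16  0.07 -0.07] | target-axes cm [ 0.16  0.07 -0.07] | turn [ 0.1   0.04 -0.17] 0.2 F [-4.  -0.7  2.1] w 0.0567 gf 45.0 j [ 11.   7. -56.  90. -12. -22.]
```

Land gripped (56.7 mm, 45 N). Drawing it straight up the axis.

```bash
python3 -m crank '[[[0,0,0],[0,0,-0.3],0.5],[[0,0,0],[0,0,-0.5],0.5],[[0,0,0],[0,0,-0.5],0.5]]'; python3 -m crank '[[[0,0,0],[0,0,-0.8],0.5],[[0,0,0],[0,0,-1],0.5],[[0,0,0],[0,0,-1.2],0.5]]'; python3 -m crank '[[[0,0,0],[0,0,-1.5],0.5],[[0,0,0],[0,0,-1.5],0.5],[[0,0,0],[0,0,-1.5],0.5],[[0,0,0],[0,0,-1.5],0.5],[[0,0,0],[0,0,-1.5],0.5],[[0,0,0],[0,0,-1.5],0.5],[[0,0,0],[0,0,-0.6],0.5],[[0,0,0],[0,0,0],0.5]]'; cat >> h.py <<'E'
MAT=np.array([.479,.250,.004]); TGT=MAT-.055*np.array([np.cos(np.radians(76.7)),np.sin(np.radians(76.7)),0])
E
python3 -c "
from h import *
plan(sp(0,0,.09+.135),tool(-90));plan(TGT+[0,0,.24],down(-14))"
```

```text
time_s: 26.8
tcp_pos: [0.6253, 0.0434, 0.1468]
eef_rot: [180.0, -29.8, -14.1]
contact_force: [0.4, 0.2, -2.4]
gripper_width: 0.0565
gripper_force: 45.0
time_s: 27.1
tcp_pos: [0.6105, 0.047, 0.1726]
eef_rot: [179.9, -29.8, -14.1]
contact_force: [0.1, -0.9, -2.7]
gripper_width: 0.0571
gripper_force: 45.0
time_s: 27.9
tcp_pos: [0.5649, 0.0595, 0.2573]
eef_rot: [-179.9, -30.0, -14.1]
contact_force: [-0.6, -0.7, -2.9]
gripper_width: 0.0572
gripper_force: 45.0
t27.9 tcp [0.5649 0.0595 0.2573] -> [0.5675 0.0573 0.2551] | shift now-axes cm [0.15 0.15 0.34] | target-axes cm [0.15 0.15 0.34] | turn [ 0.03  0.04 -0.16] 0.2 F [-0.6 -0.7 -2.9] w 0.0572 gf 45.0 j [ 38.  -7. -47.  40. -38.   9.]
t27.9 tcp [0.5649 0.0595 0.2573] -> [0.4663 0.1965 0.2155] | shift now-axes cm [-13.26 -10.89  -2.81] | target-axes cm [-12.88 -10.91   4.18] | turn [ -0.04 -29.96  -0.07] 30.0 F [-0.6 -0.7 -2.9] w 0.0572 gf 45.0 j [ 38.  -7. -47.  40. -38.   9.]
```

```bash
python3 -m crank '[[[0,0,0],[-1.87,-1.82,-1.07],0.5],[[0,0,0],[-1.87,-1.82,-1.07],0.5],[[0,0,0],[-1.87,-1.82,-1.07],0.5],[[0,0,0],[-1.87,-1.82,-1.07],0.5],[[0,0,0],[-1.87,-1.82,-1.07],0.5],[[0,0,0],[-1.87,-1.82,-1.07],0.5],[[0,-7.5,0],[0,0,0],0.5],[[0,-7.5,0],[0,0,0],0.5]]'; python3 -m crank '[[[0,-7.5,0],[0,0,0],0.5],[[0,-7.5,0],[0,0,0],0.5],[[0,0,0],[0,0,0],0.5],[[0,0,0],[0,0,0],0.5]]'; python3 - <<'E'
from h import *
from plant import r
plan(TGT+[0,0,.14],down(-14))
# bushing uprightness in hand (side view): axis fit from side points
c=r.capture("side");w=cloud(c);st=r.get_state();Rc=R.from_euler('xyz',st["eef_rot"],degrees=True).as_matrix()
l=(w-st["tcp_pos"])@Rc*1e3;m=(np.hypot(l[...,0],l[...,1])<42)&(l[...,2]>-25)&(l[...,2]<75)
L=l[m];
for a in range(-20,70,10):
    k=(L[:,2]>=a)&(L[:,2]<a+10);print(a,k.sum(),np.percentile(L[k][:,:2],[3,97],axis=0).round(0).tolist() if k.any() else '')
E
```

```text
time_s: 28.7
tcp_pos: [0.4641, 0.198, 0.2551]
eef_rot: [179.9, -14.9, -13.7]
contact_force: [1.7, -2.4, -2.5]
gripper_width: 0.0571
gripper_force: 45.0
time_s: 29.1
tcp_pos: [0.4675, 0.1949, 0.255]
eef_rot: [179.8, -0.2, -14.4]
contact_force: [-0.3, -0.7, -3.0]
gripper_width: 0.0571
gripper_force: 45.0
t29.1 tcp [0.4675 0.1949 0.255 ] -> [0.4663 0.1965 0.1155] | shift now-axes cm [-0.2  -0.17 13.95] | target-axes cm [-0.16 -0.13 13.95] | turn [ 0.19 -0.2  -0.36] 0.5 F [-0.3 -0.7 -3. ] w 0.0571 gf 45.0 j [ 45.   3. -17.   0. -70.  30.]
-20 122 [[-25.0, -18.0], [29.0, 28.0]]
-10 138 [[-28.0, -21.0], [29.0, 33.0]]
0 128 [[-28.0, -19.0], [29.0, 34.0]]
10 143 [[-30.0, 6.0], [32.0, 35.0]]
20 125 [[-30.0, 11.0], [33.0, 35.0]]
30 143 [[-31.0, 6.0], [34.0, 36.0]]
40 122 [[-31.0, 12.0], [32.0, 38.0]]
50 64 [[-32.0, 7.0], [31.0, 38.0]]
60 0
```

The bushing hangs upright with its foot at about 57 mm in tool z, as expected. Lowering onto the mat.

```bash
python3 -m crank '[[[0,0,0],[-0.15,-0.15,2.5],0.5],[[0,0,0],[0,0,3.5],0.5],[[0,0,0],[0,0,4],0.5],[[0,0,0],[0,0,3.5],0.5],[[0,0,0],[0,0,2.5],0.5],[[0,0,0],[0,0,1.2],0.5],[[0,0,0],[0,0,0.3],0.5],[[0,0,0],[0,0,0],0.5]]'; python3 -m crank '[[[0,0,0],[0,0,0.4],0.5],[[0,0,0],[0,0,0.3],0.5],[[0,0,0],[0,0,0.2],0.5],[[0,0,0],[0,0,0],0.5]]';python3 -m crank '[[[0,0,0],[0,0,0.2],0.5],[[0,0,0],[0,0,0.1],0.5],[[0,0,0],[0,0,0],0.5]]'
```

```text
time_s: 29.95
tcp_pos: [0.4659, 0.1981, 0.0823]
eef_rot: [180.0, -0.3, -14.0]
contact_force: [0.3, -0.1, -2.4]
gripper_width: 0.0567
gripper_force: 45.0
time_s: 30.35
tcp_pos: [0.4659, 0.1976, 0.0726]
eef_rot: [180.0, -0.2, -14.1]
contact_force: [0.2, 0.7, -3.9]
gripper_width: 0.0568
gripper_force: 45.0
time_s: 30.65
tcp_pos: [0.4658, 0.1976, 0.0695]
eef_rot: [180.0, -0.2, -14.1]
contact_force: [-0.1, 0.1, -2.8]
gripper_width: 0.0571
gripper_force: 45.0
```

```bash
python3 -m crank '[[[0,0.1,0],[0,0,0.3],0.5],[[0,0.1,0],[0,0,0.2],0.5],[[0,0,0],[0,0,0],0.5]]';python3 -m crank '[[[0,0,0],[0,0,0.15],0.5],[[0,0,0],[0,0,0.1],0.5],[[0,0,0],[0,0,0],0.5]]'; python3 -m crank '[[[0,0,0],[0,0,0.15],0.5],[[0,0,0],[0,0,0],0.5]]'; python3 -m crank '[[[0,0,0],[0,0,0.15],0.5],[[0,0,0],[0,0,0],0.5]]'
```

```text
time_s: 30.95
tcp_pos: [0.4656, 0.1974, 0.0642]
eef_rot: [179.9, -0.4, -14.1]
contact_force: [0.0, -0.1, -2.9]
gripper_width: 0.0568
gripper_force: 45.0
time_s: 31.25
tcp_pos: [0.4658, 0.1976, 0.062]
eef_rot: [180.0, -0.4, -14.1]
contact_force: [-0.7, -0.2, -3.3]
gripper_width: 0.0568
gripper_force: 45.0
time_s: 31.45
tcp_pos: [0.4658, 0.1976, 0.0605]
eef_rot: [180.0, -0.4, -14.1]
contact_force: [-0.9, -0.5, -3.0]
gripper_width: 0.0566
gripper_force: 45.0
time_s: 31.65
tcp_pos: [0.4658, 0.1976, 0.059]
eef_rot: [180.0, -0.4, -14.1]
contact_force: [-0.1, -0.5, -2.7]
gripper_width: 0.0569
gripper_force: 45.0
```

```bash
python3 -m crank '[[[0,-0.3,0],[0,0,0.15],0.5],[[0,0,0],[0,0,0],0.5]]';python3 -m crank '[[[0,0,0],[0,0,0.12],0.5],[[0,0,0],[0,0,0],0.5]]'; python3 -m crank '[[[0,0,0],[0,0,0.1],0.5],[[0,0,0],[0,0,0],0.5]]'
```

```text
time_s: 31.85
tcp_pos: [0.466, 0.1976, 0.0575]
eef_rot: [180.0, -0.1, -14.1]
contact_force: [0.3, -0.1, -3.3]
gripper_width: 0.057
gripper_force: 45.0
time_s: 32.05
tcp_pos: [0.4662, 0.1976, 0.0574]
eef_rot: [180.0, -0.1, -14.1]
contact_force: [-4.1, -2.2, 8.5]
gripper_width: 0.0565
gripper_force: 45.0
time_s: 32.25
tcp_pos: [0.4663, 0.1976, 0.0574]
eef_rot: [180.0, -0.2, -14.1]
contact_force: [-6.5, -2.4, 19.6]
gripper_width: 0.0569
gripper_force: 45.0
```

Firm contact. I ease off, open to 70 mm, and withdraw upwards.

```bash
python3 -m crank '[[[0,0,0],[0,0,-0.15],0.5],[[0,0,0],[0,0,0],0.2],[[0,0,0],[0,0,0],-0.1],[[0,0,0],[0,0,0],-0.6],[[0,0,0],[0,0,0],-0.6],[[0,0,0],[0,0,0],-0.6],[[0,0,0],[0,0,0],-0.6]]' 10; python3 -m crank '[[[0,0,0],[0,0,-0.5],-0.6],[[0,0,0],[0,0,-1],-0.6],[[0,0,0],[0,0,-2],-0.6],[[0,0,0],[0,0,-4],-0.6],[[0,0,0],[0,0,-4],-0.6],[[0,0,0],[0,0,-4],-0.6],[[0,0,0],[0,4,-2],-0.6],[[0,0,0],[0,0,0],-0.6]]'; python3 -m crank '[[[0,0,0],[0,4,0],-0.6],[[0,0,0],[0,5,0],-0.6],[[0,0,0],[0,5,0],-0.6],[[0,0,0],[0,2,0],-0.6],[[0,0,0],[0,0,0],-0.6],[[0,0,0],[0,0,0],-0.6]]';python3 - <<'E'
from h import *
from plant import r
for n in("top","side"):
    c=r.capture(n);w=cloud(c);z=w[...,2]
    for nm,x0,y0 in(("bush",.466,.197),("done",.50,.303)):
        d=np.hypot(w[...,0]-x0,w[...,1]-y0);m=(d<.045)&(z>.068)&(z<.09)
        print(n,nm,m.sum(),cv2.minAreaRect((w[m][:,:2]*1000).astype('float32')),np.percentile(z[m],[10,50,90]).round(4))
        P=w[m];k=abs(P[:,2]-np.median(P[:,2]))<.004
        print('  slope',np.linalg.lstsq(np.c_[P[k][:,:2]-P[k][:,:2].mean(0),np.ones(k.sum())],P[k][:,2],rcond=None)[0].round(3))
print(r.get_state()["contact_force"],r.get_state()["time_s"])
E
```

```text
time_s: 32.95
tcp_pos: [0.4659, 0.1976, 0.0568]
eef_rot: [180.0, -0.1, -14.1]
contact_force: [-0.6, -1.0, -0.5]
gripper_width: 0.0695
gripper_force: 0.0
time_s: 33.75
tcp_pos: [0.4562, 0.1575, 0.2366]
eef_rot: [-179.7, -0.3, -14.1]
contact_force: [0.6, 0.5, -0.0]
gripper_width: 0.0697
gripper_force: 0.0
time_s: 34.35
tcp_pos: [0.4169, 0.0035, 0.2327]
eef_rot: [-180.0, -0.1, -14.2]
contact_force: [-0.0, -0.0, 0.4]
gripper_width: 0.0699
gripper_force: 0.0
top bush 137 ((467.8242492675781, 198.4280548095703), (54.41334533691406, 54.866268157958984), 0.2345641851425171) [0.0727 0.0769 0.0801]
  slope [0.014 0.003 0.077]
top done 152 ((500.9369201660156, 302.94879150390625), (54.7663459777832, 57.455322265625), 1.1120909452438354) [0.0716 0.0769 0.0797]
  slope [-0.01  -0.004  0.077]
side bush 97 ((459.2879943847656, 195.17355346679688), (56.6038818359375, 44.026031494140625), 70.1454086303711) [0.0698 0.074  0.0771]
  slope [-0.039  0.007  0.074]
side done 24 ((486.224853515625, 313.7796325683594), (54.52731704711914, 16.80145263671875), 48.77996826171875) [0.07   0.0734 0.0756]
  slope [-0.048  0.03   0.074]
[ 1.05212957  0.60271004 -0.02125364] 34.45
```

The bushing stands at (0.468, 0.198), top at 0.077 like the finished one, upright, about 53 mm from the mat's middle. Handing in.

```bash
python3 -c "
from plant import r
print(r.close_job())"
```

```text
the job is handed in; nothing more can be done
None
```

I handed the job in at about 34.5 s: knob loosened about half a turn, washer flat in the tray, and bushing upright on the free end of the mat; the hand-in returned no verdict.

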